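# Free the latch and hold the battery cover shut

## Robot

A 7-joint arm with a two-finger parallel gripper is mounted at the origin on the work surface. World frame = base frame: x ahead of the robot, y to its left, z up, the work surface at z = 0. Lengths are in m, angles in rad, forces in N, time in s.
With the tool pointing down it reaches from about 0.4 to 0.85 m from the base axis. Payload 10.4 kg.
Tool frame: the origin (TCP) lies on the centre line of the jaws, within the pads' length; the fingertips stand 22 mm ahead of it and the grasp point (between the pads) lies 3 mm ahead of it; x points along the fingers, y is the direction in which the jaws open and shut, and the axes are right-handed (so a half turn about x gives the same grasp; the last joint's range is limited). The gripper opens to 87 mm and grips with 3 to 60 N. Pads are 19 mm wide; open, the fingers measure 117 mm over their backs; the gripper's body (75 mm by 190 mm) begins 51 mm behind the grasp point.
Start: joints at [1.224, 0.332, -0.065, 1.46, 0.022, 1.35, -0.088], TCP at [0.199, -0.593, 0.245] pointing down, gripper open.
Joint ranges: [-2.6, 2.6], [-0.5, 2.12], [-1.47, 1.34], [0.16, 2.42], [-1.27, 4.41], [0.06, 2.06], [-2.6, 2.6]. Speed limits (rad/s): [2.22, 2.22, 2.79, 2.79, 3.14, 3.14, 3.14].

## Interface

Orientations are given as a unit quaternion [x, y, z, w].
In Python, from bench import * gives the robot as it stands.
- The arm moves only by the tool arm_command, never from a script. Its argument "targets" is one flat list of numbers, 7 for each row, row after row: the turn, a rotation vector about the tool's x, y, z in units of 45 degrees (1.0 is 45 degrees), then the shift along the tool's x, y, z in units of 25 mm (1.0 is 25 mm), then the opening, from 0 (shut) to 1 (fully open). In form: [wx, wy, wz, tx, ty, tz, fingers, wx, wy, wz, tx, ty, tz, fingers, ...]. A call has 1 to 12 rows; each row shifts and turns the pose as measured when the row begins, along the tool's axes as they then stand; what a row does not reach is not made up. A row lasts 1/12 s, in which the tool goes at most 41.7 mm and 7.16 degrees, less where a joint would pass 70% of its speed; a pose out of reach is approached as far as the arm can. A call with a number of a shift or a turn outside -1 to 1 is refused whole. A call with a gripper value outside its range is refused whole. The fingers move at their own pace and stop on an object; "newtons" is the grip in N (left out, the last holds). Time passes only in rows, so rows that do not move let the fingers close. It gives the time, the measured TCP pose, the force and the opening at its end, in the units of the state.
- read_state(): the state, without advancing time (a new reading comes with each control period).
- camera(name): name is "scene" or "top" or "wrist"; returns the picture (384x512x3 uint8, red, green, blue); there is no depth.
- calibration(name): a dict with "camera_matrix" (3x3 intrinsics, pixels), "R" (3x3) and "t" (3): a world point X has camera coordinates R X + t; the wrist camera has in their place "tool_from_camera" (4x4, takes a point from camera to tool coordinates, whose origin is the TCP and whose axes are the tool frame's). Camera axes: x right, y down, z forward; pixel columns grow to the right and rows downward; lengths in m; the calibration is good to about 2 mm. A picture is of the moment at which its call begins: read the wrist's pose just before it. calibration takes no time and is no camera call.
- close_job(): hands the job in, once; it reports no verdict.
The state is a dict: "time": time; "joint_positions": joint angles; "joint_vel": joint speeds; "joint_torque": joint torques, N m; "ee_pos": TCP position; "eef_rot": TCP orientation; "ft_force": force on the tool from outside, world axes, zero at the start; "torque": the same for the moment, N m; "width": finger opening in m.
Only numpy, scipy, OpenCV 4.12 (cv2) and the standard library are available. Lean on these libraries where they do the work, as an engineer would, in place of code of your own. Each camera call takes 0.05 s, during which the arm holds its last target.

## Task

On the grey power unit, pull the latch's sprung T-handle straight up to its stop, turn it clockwise (seen from above) until the slot in its collar lines up with the tongue of the battery cover, and let the handle spring back down. Then let go of it and press the sprung cover down with the fingertips until it lies fully shut on the frame, and finish while still holding it pressed so that I can lock it. Leave the loose things on and around the unit and on the turntable where they are.

Things in the scene. Friction and masses are not known exactly. Their poses are not given: they have to be found in the camera images.
- unit: Heavy grey box 250 (x) x 220 (y) x 60 mm, does not shift. Origin: centre of its underside. x runs from the latch (axis at x = -80 mm, y = 0) to the cover's hinge line (x = +105, z = 61 mm). Its top (deck) is at z = 60 mm. A fixed rib 9 mm high on the deck stops the T-handle's pin: unless the handle is lifted about 8 mm, the latch cannot turn past about 0.65 rad.
- tee (a point): Centre of the T-handle's steel grip bar, 40 long (point x) x 14 thick (point y) x 26 mm tall; pinch across the 14 mm from above. Handle down: 103 mm above the board. Below it a 14 mm stem, then the slotted collar, 50 mm across, top 70 mm above the board. The 14 mm wide slot opens to the point's +x; an arm with a pin sticks out 33 mm to -x just above the collar.
- pull (a joint): Lift of the T-handle along its vertical axis, m: 0 = down, 0.012 = at its upper stop. A spring pulls it back down: about 5 N at the bottom, 9 N at the stop. It turns together with the latch.
- latch (a joint): Turn of collar and T-handle together, rad, growing clockwise seen from above. 0: slot towards the unit's +y; 1.571 (hard stop): slot faces the cover's tongue, bar along the unit's x. Bar yaw = unit yaw + 1.571 - value. Starts at 0.1 to 0.5; stays where it is left (friction 0.05 N m).
- cover (a joint): Opening of the battery cover, rad: 0 = fully shut on the frame, 0.085 = ajar on its spring. Aluminium plate 145 (x) x 160 (y) x 5 mm, hinged at the unit's far end; a tongue 6 mm wide reaches from the middle of its free edge over the collar. With the slot out of line the tongue lands on the collar and the cover stops at about 0.05 rad.
- cover_pad (a point): Centre of the top face of the rubber press pad on the cover, 30 (x) x 50 (y) x 3 mm, 100 mm from the hinge line (unit x = +5 mm, y = 0). Shut, it is 70 mm above the board; ajar about 8 mm higher. About 7 N straight down on it just shuts the cover; beyond that the frame takes the push.
- tape: Roll of clear tape, 60 mm across, 19 mm thick, lying flat on the turntable; origin at the centre of its underside. To be left alone.
- stapler: Chrome stapler, 112 x 30 x 46 mm, on the turntable; origin at the centre of its underside. To be left alone.
- bowl: Small glass bowl, 84 mm across, 40 mm high, on the turntable (260 mm across, top 30 mm above the board); origin at the centre of its underside. To be left alone.
- eraser: Eraser block 45 x 22 x 13 mm on the board to the +y side of the unit; origin at the centre of its underside. To be left alone.
- clip: Steel binder clip, 32 x 34 x 20 mm, lying on the unit's deck some 75 mm to the +y side of the latch; origin at the centre of its underside. To be left alone.
- cell: Steel battery cell standing upright, 33 mm in diameter, 61 mm high, on the board to the -y side of the unit; origin at the centre of its underside. To be left alone.

How it is judged:
On the way, in this order (a step that is already met when the one before it is completed fails the run):
1. the T-handle is pulled up to its stop before the latch is turned (value of joint pull above 0.01 m and value of joint latch below 0.75 rad), for 0.1 s.
2. the slot is turned into line with the tongue and the handle is back down (value of joint latch above 1.42 rad and value of joint pull below 0.003 m), for 0.2 s.
At the end, for the whole second after the job is handed in: The slot is in line with the tongue (latch past 1.42 rad), the T-handle is down (less than 3 mm lifted) and not touched by the fingers, and the fingers hold the cover shut (less than 0.02 rad open) with more than 3 N (all of step 2 and value of joint cover below 0.02 rad and contact force between the fingers and cover above 3 N and contact force between the fingers and pull below 0.5 N); the arm keeps its last pose, push and grip.
It fails at once if the tape, stapler or bowl on the turntable is shifted by more than 3 cm (distance of any of tape, stapler, bowl from where it was at the start of the episode above 0.03 m).
It fails at once if the eraser, binder clip or battery cell is shifted by more than 3 cm (distance of any of eraser, clip, cell from where it was at the start of the episode above 0.03 m).
It also fails if it takes over 45 s, if anything falls off the work surface, if the arm or the gripper's body presses on something with over 40 N, if the wrist force passes 120 N, or if a joint passes its speed limit or range.

## Working session

There is one attempt and no reset: what is moved stays moved. The work goes in short steps, Python scripts to look and compute and a tool call to move; the robot and the scene stay as the last step left them, time stands still between calls to the robot, and variables do not carry over. Pictures are saved under pics/ and viewed, and the job is handed in when it is done.

Besides the shell and the picture viewer there is one more tool, called by a JSON object that holds its "name" and its "arguments", one argument or row to a line. arm_command: Moves the arm, as the interface text tells. Shifts and turns lie within -1 to 1; 1 stands for 25 mm of shift or 45 degrees of turn. Its arguments: {"type":"object","properties":{"targets":{"type":"array","items":{"type":"number","minimum":-1,"maximum":1}},"newtons":{"type":"number"}},"required":["targets"]}

```bash
mkdir -p pics
python3 - <<'E'
from bench import *
import cv2
s=read_state();print({k:np.round(v,4).tolist() if hasattr(v,'__len__') else v for k,v in s.items()} if 'np' in globals() else s)
for n in("scene","top","wrist"):
    cv2.imwrite(f"pics/{n}0.png",camera(n)[:,:,::-1]);print(n,calibration(n))
E
```

```text
{'time': 0.0, 'joint_positions': array([ 1.22435513,  0.33288374, -0.06469935,  1.46093635,  0.02157476,
        1.34991021, -0.08850087]), 'joint_vel': array([ 1.84717491e-03,  1.65534088e-03, -1.99487853e-04,  1.59410649e-04,
       -6.68950958e-04,  1.22876205e-03, -6.74508755e-05]), 'joint_torque': array([ 9.42734368e-04, -6.23265624e+01,  2.51352129e-02, -3.89896059e+01,
       -6.14081486e-02,  3.97861737e-02,  1.65172987e-04]), 'ee_pos': array([ 0.19876999, -0.59217111,  0.24374887]), 'eef_rot': array([-0.69775934, -0.11450128,  0.69795363, -0.11349933]), 'ft_force': array([-0.13438329, -0.81214411, -0.3404986 ]), 'torque': array([ 0.00988581, -0.03785095,  0.01200336]), 'width': 0.08714781600659109}
scene {'camera_matrix': array([[429.12574017,   0.        , 256.09387116],
       [  0.        , 429.12574017, 193.26926158],
       [  0.        ,   0.        ,   1.        ]]), 'R': array([[-0.74767523,  0.66385128,  0.01682937],
       [ 0.4771209 ,  0.55464853, -0.68170422],
       [-0.46188461, -0.50166372, -0.73143429]]), 't': array([ 0.48402486, -0.19409089,  1.41633221])}

[... 221 characters left out ...]
350894],
       [-0.97792961, -0.05561432, -0.20139693],
       [ 0.20127415,  0.00785822, -0.97950343]]), 't': array([-0.1052653 ,  0.60456677,  1.41378855])}
wrist {'camera_matrix': array([[345.82840658,   0.        , 262.89889593],
       [  0.        , 345.82840658, 190.20131498],
       [  0.        ,   0.        ,   1.        ]]), 'tool_from_camera': array([[-2.76581452e-04, -3.02009519e-01,  9.53304869e-01,
        -1.39683394e-01],
       [ 9.99999781e-01, -6.56694723e-04,  8.20863680e-05,
        -4.79276155e-05],
       [ 6.01239413e-04,  9.53304683e-01,  3.02009634e-01,
        -8.32929018e-02],
       [ 0.00000000e+00,  0.00000000e+00,  0.00000000e+00,
         1.00000000e+00]])}
```

View pics/scene0.png

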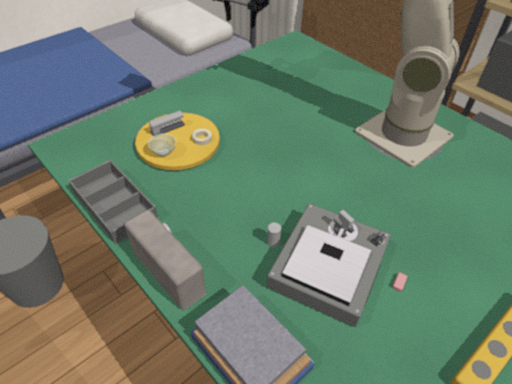

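View pics/top0.png

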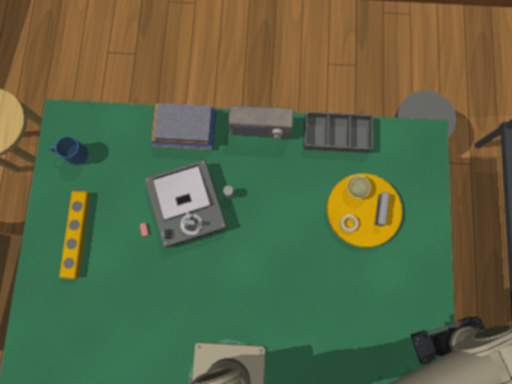

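View pics/wrist0.png

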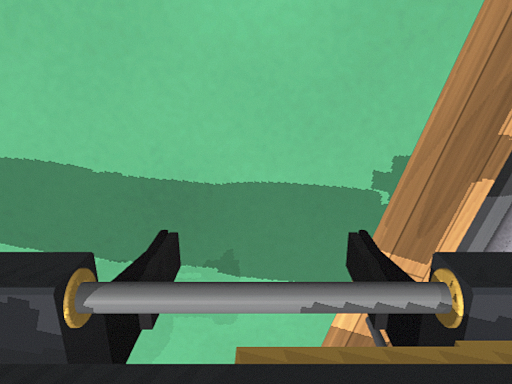

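The top view shows the unit around (186,203), with the latch at about (191,224), the cover pad at (183,200), the cell at (228,191) and the eraser at (144,229). The turntable is at (365,210). I'll enlarge the unit.

Run:
```python
import cv2
t=cv2.imread("pics/top0.png")[150:255,135:245]
s=cv2.imread("pics/scene0.png")[195:330,225:415]
cv2.imwrite("pics/topz.png",cv2.resize(t,None,fx=5.5,fy=5.5,interpolation=cv2.INTER_CUBIC))
cv2.imwrite("pics/scenez.png",cv2.resize(s,None,fx=4,fy=4,interpolation=cv2.INTER_CUBIC))
```

```text
(no output)
```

View pics/topz.png

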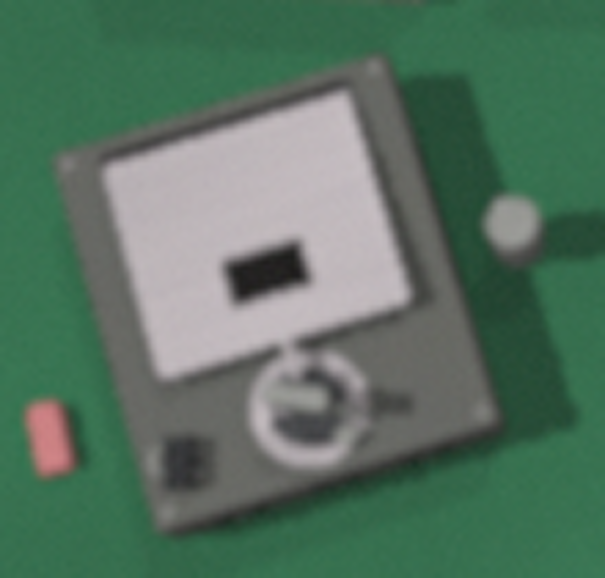

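View pics/scenez.png

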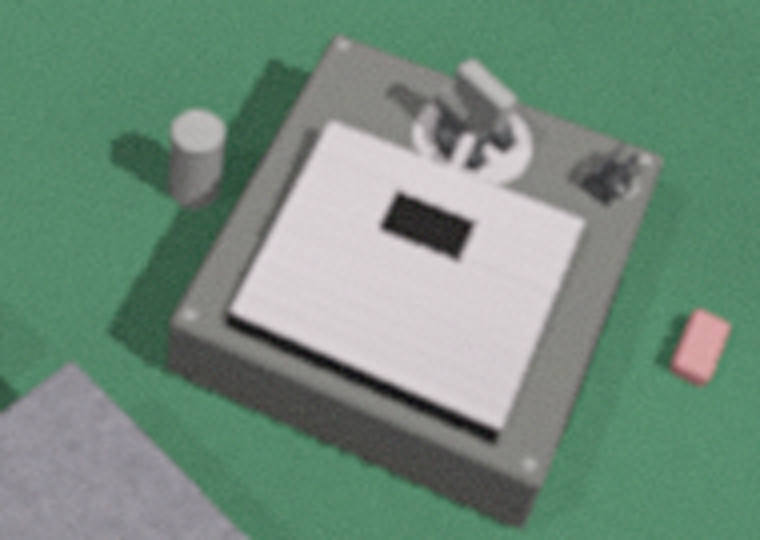

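In the top zoom, the deck screws are at (68,163), (375,67), (485,412) and (168,513), the grip bar is at about (300,398), and the pad is at (267,271). In the scene zoom, the bar runs from (466,72) to (508,105). I'll cast rays through these.

```bash
cat > h.py <<'E'
import numpy as np
from bench import *
def ray(n,px):
    c=calibration(n);K,R,t=c["camera_matrix"],c["R"],c["t"]
    d=R.T@np.linalg.inv(K)@np.array([px[0],px[1],1.]);o=-R.T@t;return o,d
def onz(n,px,z):
    o,d=ray(n,px);return o+d*(z-o[2])/d[2]
def tz(p):return ((p[0]+.5)/5.5-.5+135,(p[1]+.5)/5.5-.5+150)
def sz(p):return ((p[0]+.5)/4-.5+225,(p[1]+.5)/4-.5+195)
E
python3 - <<'E'
from h import *
np.set_printoptions(precision=4,suppress=True)
T=[onz("top",tz(p),.061) for p in[(68,163),(375,67),(485,412),(168,513)]]
S=[onz("scene",sz(p),.061) for p in[(530,464),(190,315),(342,45),(646,160)]]
for a,b in zip(T,S):print(a,b)
for Q in(T,S):
    Q=np.array(Q);c=Q.mean(0);e=(Q[0]+Q[1]-Q[2]-Q[3]);e2=(Q[0]+Q[3]-Q[1]-Q[2]);y=np.arctan2(e[1],e[0]);y2=np.arctan2(-e2[0],e2[1])
    print(c,y,y2,'sizes',np.linalg.norm(e)/2,np.linalg.norm(e2)/2,'latch',c[:2]-.08*np.array([np.cos(y),np.sin(y)]),'pad',c[:2]+.005*np.array([np.cos(y),np.sin(y)]))
print('pad',onz("top",tz((267,271)),.078),onz("scene",sz((428,226)),.078))
print('bar top',onz("top",tz((300,394)),.116),onz("scene",sz((487,84)),.116))
print('bar ends top',[onz("top",tz(p),.116) for p in((276,388),(325,400))],'scene',[onz("scene",sz(p),.116) for p in((467,67),(508,101))])
print('clip',onz("top",tz((186,462)),.07),'cell',onz("top",tz((512,222)),.061),'eras',onz("top",tz((50,438)),.013))
E
```

```text
[0.6465 0.3206 0.061 ] [0.6453 0.32   0.061 ]
[0.7197 0.1338 0.061 ] [0.7189 0.1338 0.061 ]
[0.5044 0.0482 0.061 ] [0.5051 0.0494 0.061 ]
[0.4318 0.2362 0.061 ] [0.4318 0.2366 0.061 ]
[0.5756 0.1847 0.061 ] 0.3765882560144292 0.3711346217268406 sizes 0.23117669871979613 0.20110819833860746 latch [0.5012 0.1553] pad [0.5803 0.1865]
[0.5753 0.1849 0.061 ] 0.3741275203861707 0.3748493190261249 sizes 0.22959087952444626 0.20060963012977195 latch [0.5008 0.1557] pad [0.5799 0.1868]
pad [0.5816 0.1866 0.078 ] [0.5814 0.1879 0.078 ]
bar top [0.5016 0.1532 0.116 ] [0.5018 0.1567 0.116 ]
bar ends top [array([0.5044, 0.1677, 0.116 ]), array([0.4989, 0.1381, 0.116 ])] scene [array([0.5007, 0.1402, 0.116 ]), array([0.5025, 0.1734, 0.116 ])]
clip [0.4625 0.2264 0.07  ] cell [0.6245 0.0401 0.061 ] eras [0.4787 0.3259 0.013 ]
```

```bash
cat >> h.py <<'E'
from scipy.spatial.transform import Rotation as Ro
np.set_printoptions(precision=4,suppress=True)
def plan(goal=None,jawyaw=None):
    s=read_state();R=Ro.from_quat(s["eef_rot"]);M=R.as_matrix()
    print('t',s["time"],'pos',s["ee_pos"],'w',s["width"],'F',s["ft_force"],'jaw',np.arctan2(M[1,1],M[0,1]),'tilt',M[:,0],'q7',s["joint_positions"][6])
    if jawyaw is not None:
        y=np.array([np.cos(jawyaw),np.sin(jawyaw),0]);x=np.array([0,0,-1.]);G=np.column_stack([x,y,np.cross(x,y)])
        rv=(R.inv()*Ro.from_matrix(G)).as_rotvec();print('turn deg',np.degrees(rv),'units',rv/(np.pi/4))
    if goal is not None:
        d=M.T@(np.array(goal)-s["ee_pos"]);print('shift tool units',d/.025)
E
python3 - <<'E'
from h import *
plan((.45,-.25,.245),-.09);plan((.45,-.25,.245),np.pi-.09)
print(Ro.from_quat(read_state()["eef_rot"]).as_matrix())
E
```

```text
t 0.15 pos [ 0.1987 -0.5923  0.244 ] w 0.08682054047930049 F [-0.2937  1.4595 -0.5859] jaw -1.2470166245067982 tilt [-0.0004  0.001  -1.    ] q7 -0.08849286184495818
turn deg [-66.2922  -0.0307   0.0565] units [-1.4732 -0.0007  0.0013]
shift tool units [ -0.0326  -9.782  -13.8843]
t 0.15 pos [ 0.1987 -0.5923  0.244 ] w 0.08682054047930049 F [-0.2937  1.4595 -0.5859] jaw -1.2470166245067982 tilt [-0.0004  0.001  -1.    ] q7 -0.08849286184495818
turn deg [113.7078   0.0633   0.0344] units [2.5268 0.0014 0.0008]
shift tool units [ -0.0326  -9.782  -13.8843]
[[-0.0004  0.3182 -0.948 ]
 [ 0.001  -0.948  -0.3182]
 [-1.     -0.0011  0.0001]]
```

{"name": "arm_command", "arguments": {
  "targets": [0,0,0,0,-0.7,-0.99,0.45,0,0,0,0,-0.7,-0.99,0.45,0,0,0,0,-0.7,-0.99,0.45,0,0,0,0,-0.7,-0.99,0.45,0,0,0,0,-0.7,-0.99,0.45,0,0,0,0,-0.7,-0.99,0.45,0,0,0,0,-0.7,-0.99,0.45,0,0,0,0,-0.7,-0.99,0.45,0,0,0,0,-0.7,-0.99,0.45,0,0,0,0,-0.7,-0.99,0.45,0,0,0,0,-0.7,-0.99,0.45,0,0,0,0,-0.7,-0.99,0.45],
  "newtons": 30
}}

```text
time: 1.15
ee_pos: [0.4156, -0.2908, 0.2395]
eef_rot: [-0.696, -0.11, 0.701, -0.108]
ft_force: [0.6, -0.0, 0.2]
width: 0.0393
```

Run:
```python
from h import *
plan((.49,.06,.245),-.09)
```

```text
t 1.15 pos [ 0.4156 -0.2908  0.2395] w 0.03933537343449512 F [ 0.556  -0.0048  0.1827] jaw -1.2608460532548178 tilt [-0.0072  0.0026 -1.    ] q7 -0.7689066710110685
turn deg [-67.0834   0.1476   0.4405] units [-1.4907  0.0033  0.0098]
shift tool units [ -0.2036 -12.4578  -7.1122]
```

{"name": "arm_command", "arguments": {
  "targets": [0,0,0,0,-0.95,-0.53,0.45,0,0,0,0,-0.95,-0.53,0.45,0,0,0,0,-0.95,-0.53,0.45,0,0,0,0,-0.95,-0.53,0.45,0,0,0,0,-0.95,-0.53,0.45,0,0,0,0,-0.95,-0.53,0.45,0,0,0,0,-0.95,-0.53,0.45,0,0,0,0,-0.95,-0.53,0.45,0,0,0,0,-0.95,-0.53,0.45,0,0,0,0,-0.95,-0.53,0.45,0,0,0,0,-0.95,-0.53,0.45,0,0,0,0,-0.95,-0.53,0.45]
}}

```text
time: 2.15
ee_pos: [0.4811, 0.0467, 0.2385]
eef_rot: [-0.696, -0.111, 0.701, -0.109]
ft_force: [1.0, -0.2, -0.2]
width: 0.0391
```

{"name": "arm_command", "arguments": {
  "targets": [-0.16,0,0,0,0,0,0.45,-0.16,0,0,0,0,0,0.45,-0.16,0,0,0,0,0,0.45,-0.16,0,0,0,0,0,0.45,-0.16,0,0,0,0,0,0.45,-0.16,0,0,0,0,0,0.45,-0.16,0,0,0,0,0,0.45,-0.16,0,0,0,0,0,0.45,-0.16,0,0,0,0,0,0.45,-0.05,0,0,0,0,0,0.45]
}}

```text
time: 2.98
ee_pos: [0.4796, 0.0559, 0.237]
eef_rot: [-0.518, -0.483, 0.522, -0.475]
ft_force: [0.5, -0.1, 0.8]
width: 0.0391
```

Run:
```python
from h import *
plan((.501,.1555,.22),-.09)
```

```text
t 2.9833 pos [0.4796 0.0559 0.237 ] w 0.03909539902721818 F [ 0.4939 -0.1063  0.8014] jaw -0.0815034597846867 tilt [-0.0113  0.0043 -0.9999] q7 -0.32508109243864447
turn deg [ 0.4857 -0.1905  0.6674] units [ 0.0108 -0.0042  0.0148]
shift tool units [ 0.689   0.5385 -4.0376]
```

{"name": "arm_command", "arguments": {
  "targets": [0,0,0.015,0.1,0.13,-0.9,0.45,0,0,0,0.1,0.13,-0.9,0.45,0,0,0,0.1,0.13,-0.9,0.45,0,0,0,0.1,0.13,-0.9,0.45,0,0,0,0,0,-0.3,0.45,0,0,0,0,0,0,0.45]
}}

```text
time: 3.48
ee_pos: [0.5005, 0.1534, 0.2259]
eef_rot: [0.521, 0.48, -0.52, 0.478]
ft_force: [-0.6, 0.2, -0.2]
width: 0.039
```

Run:
```python
from h import *
import cv2
plan((.501,.1555,.15),-.09)
cv2.imwrite("pics/w1.png",camera("wrist")[:,:,::-1])
```

```text
t 3.4833 pos [0.5005 0.1534 0.2259] w 0.03903324731566965 F [-0.5703  0.1592 -0.1964] jaw -0.08234610370054832 tilt [-0.0004  0.0019 -1.    ] q7 -0.5794505872927403
turn deg [ 0.4385 -0.1081  0.0351] units [ 0.0097 -0.0024  0.0008]
shift tool units [ 3.036   0.0137 -0.0807]
```

View pics/w1.png

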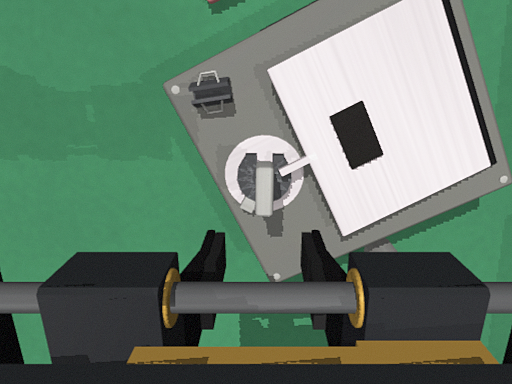

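The wrist view shows the bar nearly vertical in the picture, from (265,162) to (264,215), so it is almost square to the jaws. I'll measure it more finely.

```bash
cat >> h.py <<'E'
def wonz(px,z,s):
    c=calibration("wrist");T=c["tool_from_camera"];K=c["camera_matrix"]
    R=Ro.from_quat(s["eef_rot"]).as_matrix()
    d=R@T[:3,:3]@np.linalg.inv(K)@np.array([px[0],px[1],1.]);o=R@T[:3,3]+s["ee_pos"]
    return o+d*(z-o[2])/d[2]
E
python3 - <<'E'
from h import *
import cv2
s=read_state()
i=cv2.imread("pics/w1.png")
cv2.imwrite("pics/w1z.png",cv2.resize(i[125:235,210:320],None,fx=5.4,fy=5.4,interpolation=cv2.INTER_CUBIC))
for p in((258,164),(273,164),(257,190),(272,190),(264,162),(264,190)):print(p,wonz(p,.116,s))
print('pad',wonz((357,134),.078,s))
E
```

```text
(258, 164) [0.4987 0.1776 0.116 ]
(273, 164) [0.5097 0.1767 0.116 ]
(257, 190) [0.4961 0.1576 0.116 ]
(272, 190) [0.5075 0.1567 0.116 ]
(264, 162) [0.5032 0.1788 0.116 ]
(264, 190) [0.5014 0.1572 0.116 ]
pad [0.5814 0.1874 0.078 ]
```

View pics/w1z.png

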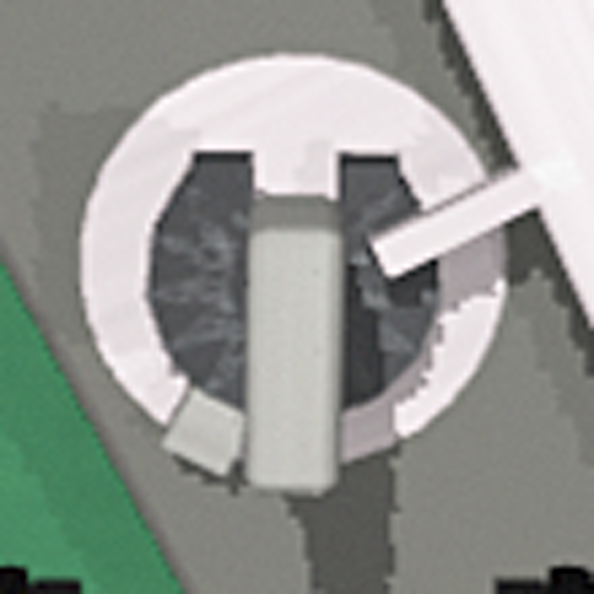

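{"name": "arm_command", "arguments": {
  "targets": [0,0,0,0.8,0.02,-0.05,0.45,0,0,0,0.8,0.02,-0.05,0.45,0,0,0,0.8,0,0,0.45,0,0,0,0.6,0,0,0.45,0,0,0,0,0,0,0.45]
}}

```text
time: 3.95
ee_pos: [0.5029, 0.1483, 0.1494]
eef_rot: [0.522, 0.476, -0.521, 0.478]
ft_force: [-0.3, -0.3, -0.3]
width: 0.0392
```

Run:
```python
from h import *
import cv2
plan((.5015,.156,.107),-.07)
cv2.imwrite("pics/w2.png",camera("wrist")[:,:,::-1])
```

```text
t 3.95 pos [0.5029 0.1483 0.1494] w 0.03917795979997748 F [-0.3197 -0.2642 -0.3194] jaw -0.08857646669079818 tilt [ 0.0024 -0.0019 -1.    ] q7 -0.6306755754428622
turn deg [-1.0645  0.0951 -0.1456] units [-0.0237  0.0021 -0.0032]
shift tool units [ 1.6943 -0.0863 -0.3058]
```

View pics/w2.png

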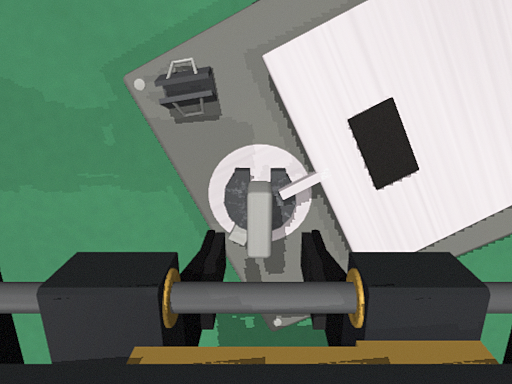

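The bar, at columns 248–271, sits between the fingers at about 220 and 305. I'll continue down and correct the y drift.

{"name": "arm_command", "arguments": {
  "targets": [-0.02,0,0,0.4,-0.05,-0.2,0.45,0,0,0,0.5,-0.03,-0.1,0.45,0,0,0,0.5,0,-0.03,0.45,0,0,0,0.25,0,0,0.45,0,0,0,0,0,0,0.45]
}}

```text
time: 4.42
ee_pos: [0.5041, 0.1558, 0.1089]
eef_rot: [0.52, 0.479, -0.517, 0.484]
ft_force: [0.1, 0.7, 0.3]
width: 0.0395
```

Run:
```python
from h import *
import cv2
plan((.5015,.156,.107),-.07)
cv2.imwrite("pics/w3.png",camera("wrist")[:,:,::-1])
```

```text
t 4.4167 pos [0.5041 0.1558 0.1089] w 0.03947208139477411 F [0.0622 0.738  0.2545] jaw -0.07412460151221416 tilt [ 0.0082 -0.0021 -1.    ] q7 -0.6700521970838244
turn deg [-0.2367  0.086  -0.4799] units [-0.0053  0.0019 -0.0107]
shift tool units [ 0.0734 -0.1041 -0.0014]
```

View pics/w3.png

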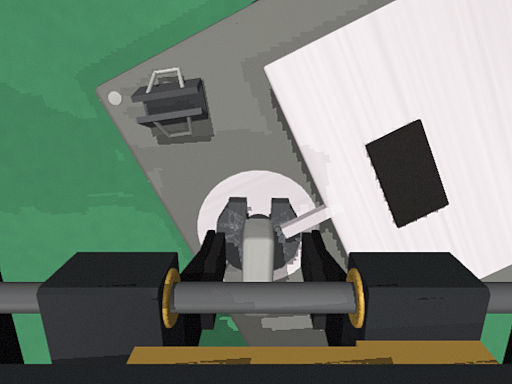

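The bar is centred between the fingers, to within about 2.5 mm. I'll correct that offset, then close.

{"name": "arm_command", "arguments": {
  "targets": [0,0,-0.01,0.04,-0.1,0,0.45,0,0,0,0,0,0,0,0,0,0,0,0,0,0,0,0,0,0,0,0,0,0,0,0,0,0,0,0,0],
  "newtons": 45
}}

```text
$.targets: bad value
```

{"name": "arm_command", "arguments": {
  "targets": [0,0,0,0,0,0,0,0,0,0,0,0,0,0]
}}

```text
time: 4.63
ee_pos: [0.5043, 0.1561, 0.1096]
eef_rot: [0.52, 0.479, -0.516, 0.484]
ft_force: [-0.2, -0.3, 0.2]
width: 0.0325
```

Run:
```python
from h import *
plan((.501,.1555,.12),-.07)
```

```text
t 4.6333 pos [0.5043 0.1561 0.1096] w 0.03251459403981141 F [-0.2178 -0.3005  0.2305] jaw -0.07389219370983331 tilt [ 0.0084 -0.0018 -1.    ] q7 -0.6695624421783808
turn deg [-0.2233  0.0666 -0.4878] units [-0.005   0.0015 -0.0108]
shift tool units [-0.4172 -0.1263  0.0327]
```

The first call was malformed and was refused. I'll redo it now.

{"name": "arm_command", "arguments": {
  "targets": [0,0,-0.01,0.06,-0.1,0,0.37,0,0,0,0,0,0,0,0,0,0,0,0,0,0,0,0,0,0,0,0,0,0,0,0,0,0,0,0,0,0,0,0,0,0,0],
  "newtons": 45
}}

```text
time: 5.13
ee_pos: [0.5018, 0.1565, 0.1094]
eef_rot: [-0.518, -0.481, 0.518, -0.482]
ft_force: [-0.2, 1.0, 1.4]
width: 0.0136
```

Run:
```python
from h import *
plan((.501,.1555,.12),-.07)
```

```text
t 5.1333 pos [0.5018 0.1565 0.1094] w 0.013638694663414969 F [-0.204   0.9736  1.4266] jaw -0.07405848609041325 tilt [ 0.0007 -0.0011 -1.    ] q7 -0.6682227551131672
turn deg [-0.2326  0.0587 -0.0455] units [-0.0052  0.0013 -0.001 ]
shift tool units [-0.4241 -0.0283  0.0444]
```

The bar is gripped at 13.6 mm. Next I lift.

{"name": "arm_command", "arguments": {
  "targets": [0,0,0,-0.2,0,0,0,0,0,0,-0.2,0,0,0,0,0,0,-0.15,0,0,0]
}}

```text
time: 5.38
ee_pos: [0.5014, 0.1563, 0.1222]
eef_rot: [-0.518, -0.481, 0.518, -0.481]
ft_force: [8.2, 5.0, -51.7]
width: 0.0135
```

{"name": "arm_command", "arguments": {
  "targets": [0,0,0,-0.1,0,0,0,0,0,0,-0.1,0,0,0]
}}

```text
time: 5.55
ee_pos: [0.5008, 0.1561, 0.1222]
eef_rot: [0.518, 0.482, -0.518, 0.48]
ft_force: [18.4, 8.1, -46.3]
width: 0.0135
```

Run:
```python
from h import *
plan((.501,.1555,.1215),-.07)
```

```text
t 5.55 pos [0.5008 0.1561 0.1222] w 0.01348961577094279 F [ 18.417    8.0934 -46.3186] jaw -0.07356590761240032 tilt [-0.0017  0.003  -1.    ] q7 -0.6503097527506946
turn deg [-0.2045 -0.1642  0.1101] units [-0.0045 -0.0036  0.0024]
shift tool units [0.027  0.011  0.0219]
```

The handle is at its stop: 12.8 mm of travel and the force has risen. I turn clockwise (positive about tool x), keeping a slight upward pull.

{"name": "arm_command", "arguments": {
  "targets": [0,0,0,-0.02,0,0,0,0.1,0,0,-0.03,0,0,0,0.15,0,0,-0.03,0,0,0,0.15,0,0,-0.03,0,0,0]
}}

```text
time: 5.88
ee_pos: [0.5015, 0.1562, 0.1218]
eef_rot: [0.589, 0.395, -0.587, 0.39]
ft_force: [7.4, 2.9, -19.3]
width: 0.0139
```

Run:
```python
from h import *
plan((.501,.156,.1215),.375-np.pi/2)
```

```text
t 5.8833 pos [0.5015 0.1562 0.1218] w 0.013916897117170446 F [  7.4065   2.9207 -19.3052] jaw -0.3945404773360835 tilt [-0.0013  0.0073 -1.    ] q7 -0.9510682217486558
turn deg [45.9076 -0.248   0.3617] units [ 1.0202 -0.0055  0.008 ]
shift tool units [ 0.0124 -0.0152  0.0132]
```

{"name": "arm_command", "arguments": {
  "targets": [0.15,0,0,-0.03,0,0,0,0.15,0,0,-0.03,0,0,0,0.15,0,0,-0.03,0,0,0,0.15,0,0,-0.03,0,0,0,0.15,0,0,-0.03,0,0,0,0.15,0,0,-0.03,0,0,0]
}}

```text
time: 6.38
ee_pos: [0.502, 0.1557, 0.1218]
eef_rot: [0.691, 0.156, -0.69, 0.148]
ft_force: [7.0, 3.8, -17.2]
width: 0.0139
```

Run:
```python
from h import *
plan((.501,.156,.1215),.375-np.pi/2);print(read_state()["torque"])
```

```text
t 6.3833 pos [0.502  0.1557 0.1218] w 0.013907579237456507 F [  6.9712   3.7556 -17.2357] jaw -1.136999806133841 tilt [-0.0012  0.0112 -0.9999] q7 -1.6555866958431629
turn deg [ 3.3677 -0.1881  0.6146] units [ 0.0748 -0.0042  0.0137]
shift tool units [ 0.0113 -0.0259  0.0312]
[ 0.5055 -1.7327  0.0183]
```

{"name": "arm_command", "arguments": {
  "targets": [0.08,0,0.01,-0.02,-0.02,0.03,0,0.05,0,0,-0.02,0,0,0]
}}

```text
time: 6.55
ee_pos: [0.5019, 0.1559, 0.1218]
eef_rot: [0.7, 0.115, -0.696, 0.112]
ft_force: [6.4, 1.3, -13.1]
width: 0.0136
```

Run:
```python
from h import *
plan((.501,.156,.1215),.375-np.pi/2);print(read_state()["torque"])
```

```text
t 6.55 pos [0.5019 0.1559 0.1218] w 0.013582426107001786 F [  6.4239   1.3336 -13.0605] jaw -1.2492200604303467 tilt [ 0.0038  0.005  -1.    ] q7 -1.7717894046940799
turn deg [-3.0615 -0.2999  0.1954] units [-0.068  -0.0067  0.0043]
shift tool units [ 0.0109 -0.0147  0.0349]
[ 0.3451 -1.2241  0.981 ]
```

The moment about z has risen to about 1 N m, so the latch is at its hard stop. I lower the handle.

{"name": "arm_command", "arguments": {
  "targets": [0,0,0,0.15,0,0,0,0,0,0,0.2,0,0,0,0,0,0,0.15,0,0,0,0,0,0,0.05,0,0,0]
}}

```text
time: 6.88
ee_pos: [0.5027, 0.1561, 0.1092]
eef_rot: [0.7, 0.116, -0.695, 0.114]
ft_force: [-7.9, -4.4, 24.5]
width: 0.014
```

Run:
```python
from h import *
import cv2
plan((.501,.156,.1095),.375-np.pi/2);print(read_state()["torque"])
cv2.imwrite("pics/w4.png",camera("wrist")[:,:,::-1])
```

```text
t 6.8833 pos [0.5027 0.1561 0.1092] w 0.014018934916579304 F [-7.9433 -4.3942 24.4646] jaw -1.244548473360578 tilt [ 0.0059  0.0033 -1.    ] q7 -1.7792308206039522
turn deg [-2.7935 -0.3845  0.062 ] units [-0.0621 -0.0085  0.0014]
shift tool units [-0.0121 -0.0175  0.0657]
[-0.9645  1.8023  0.7676]
```

View pics/w4.png

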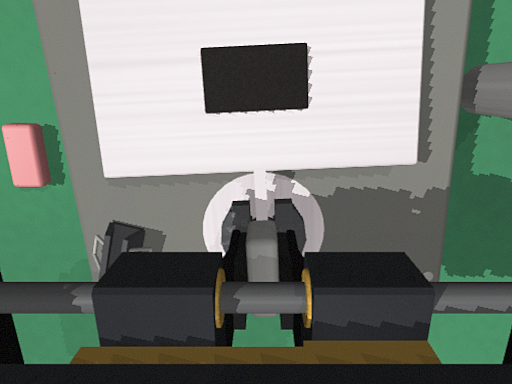

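The slot lines up with the tongue at (260,185), and the handle is down. I open slightly and lift off.

{"name": "arm_command", "arguments": {
  "targets": [0,0,0,0,0,0,0,0,0,0,0,0,0,0,0,0,0,0,0,0,0.38,0,0,0,0,0,0,0.38,0,0,0,0,0,0,0.38,0,0,0,0,0,0,0.38]
}}

```text
time: 7.43
ee_pos: [0.5028, 0.1562, 0.1105]
eef_rot: [0.7, 0.116, -0.695, 0.114]
ft_force: [0.2, -0.2, -0.3]
width: 0.03
```

{"name": "arm_command", "arguments": {
  "targets": [0,0,0,-0.7,0,0,0.38,0,0,0,-0.8,0,0,0.38,0,0,0,-0.7,0,0,0.38,0,0,0,-0.3,0,0,0.38]
}}

```text
time: 7.77
ee_pos: [0.5012, 0.1556, 0.1732]
eef_rot: [0.698, 0.116, -0.697, 0.114]
ft_force: [-0.3, -0.1, 0.3]
width: 0.0332
```

Run:
```python
from h import *
import cv2
plan((.5813,.1873,.15),.375-np.pi/2);print(Ro.from_quat(read_state()["eef_rot"]).as_matrix())
cv2.imwrite("pics/w5.png",camera("wrist")[:,:,::-1])
```

```text
t 7.7667 pos [0.5012 0.1556 0.1732] w 0.03320236800811246 F [-0.3239 -0.0973  0.3239] jaw -1.2445188170059778 tilt [ 0.0013  0.0037 -1.    ] q7 -1.735376494674711
turn deg [-2.7918 -0.1433  0.1747] units [-0.062  -0.0032  0.0039]
shift tool units [ 0.9363 -0.1702 -3.44  ]
[[ 0.0013  0.3205 -0.9472]
 [ 0.0037 -0.9472 -0.3205]
 [-1.     -0.0031 -0.0024]]
```

View pics/w5.png

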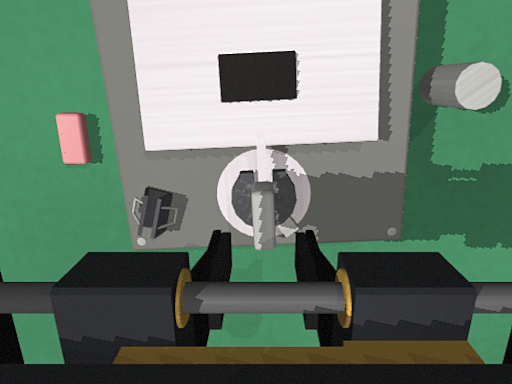

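The handle is free and down, and the slot and tongue are in line at (262,170). Next I move over the pad with the fingers shut.

{"name": "arm_command", "arguments": {
  "targets": [-0.06,0,0,0,-0.05,-0.8,0,0,0,0,0,-0.05,-0.8,0,0,0,0,0,-0.05,-0.8,0,0,0,0,0,0,-0.8,0,0,0,0,0.2,0,-0.2,0,0,0,0,0.4,0,0,0],
  "newtons": 20
}}

```text
time: 8.32
ee_pos: [0.5833, 0.1898, 0.157]
eef_rot: [0.697, 0.132, -0.693, 0.13]
ft_force: [0.1, -0.5, 0.8]
width: 0.0033
```

Run:
```python
from h import *
plan((.5813,.1873,.102),.375-np.pi/2)
```

```text
t 8.3167 pos [0.5833 0.1898 0.157 ] w 0.0032612481447646564 F [ 0.063  -0.5354  0.7808] jaw -1.197985701182037 tilt [ 0.0054  0.0026 -1.    ] q7 -1.7621998671506522
turn deg [-0.1255 -0.3403  0.0281] units [-0.0028 -0.0076  0.0006]
shift tool units [2.2012 0.0644 0.1249]
```

{"name": "arm_command", "arguments": {
  "targets": [0,-0.01,0,0.5,0.06,0.12,0,0,0,0,0.6,0,0,0,0,0,0,0.6,0,0,0,0,0,0,0.3,0,0,0]
}}

```text
time: 8.65
ee_pos: [0.5763, 0.1852, 0.099]
eef_rot: [-0.692, -0.131, 0.698, -0.131]
ft_force: [0.8, 0.7, 2.4]
width: 0.0002
```

Run:
```python
from h import *
plan((.5813,.1873,.092),.375-np.pi/2)
```

```text
t 8.65 pos [0.5763 0.1852 0.099 ] w 0.00019909688716847178 F [0.7748 0.7289 2.4021] jaw -1.1976937150463414 tilt [-0.0086 -0.0026 -1.    ] q7 -1.7830134065090109
turn deg [-0.1085  0.5121  0.0438] units [-0.0024  0.0114  0.001 ]
shift tool units [ 0.2762 -0.0062 -0.2204]
```

{"name": "arm_command", "arguments": {
  "targets": [0,0.01,0,-0.2,0,-0.2,0,0,0,0,0.2,0,-0.03,0,0,0,0,0.2,0,0,0,0,0,0,0.2,0,0,0]
}}

```text
time: 8.98
ee_pos: [0.5793, 0.1861, 0.0904]
eef_rot: [-0.693, -0.131, 0.696, -0.132]
ft_force: [-23.6, -10.1, 61.1]
width: 0.0005
```

Run:
```python
from h import *
plan((.5813,.1873,.092),.375-np.pi/2)
```

```text
t 8.9833 pos [0.5793 0.1861 0.0904] w 0.0004670714364707136 F [-23.647  -10.108   61.0674] jaw -1.1979400774488722 tilt [-0.004  -0.0022 -1.    ] q7 -1.7895077911755424
turn deg [-0.1229  0.2593 -0.0351] units [-0.0027  0.0058 -0.0008]
shift tool units [-0.0657 -0.0148 -0.0906]
```

The cover has reached the frame, and the force rose to 61 N. I ease the push to a moderate one.

{"name": "arm_command", "arguments": {
  "targets": [0,0,0,0.06,0,0,0,0,0,0,0.06,0,0,0,0,0,0,0.06,0,0,0]
}}

```text
time: 9.23
ee_pos: [0.5792, 0.1861, 0.0928]
eef_rot: [-0.694, -0.13, 0.696, -0.132]
ft_force: [-3.6, -1.3, 5.1]
width: 0.0005
```

Run:
```python
from h import *
import cv2
cv2.imwrite("pics/w6.png",camera("wrist")[:,:,::-1])
s=camera("scene")[:,:,::-1];cv2.imwrite("pics/s6.png",cv2.resize(s[180:345,215:425],None,fx=3.5,fy=3.5,interpolation=cv2.INTER_CUBIC))
plan()
```

```text
t 9.3333 pos [0.5792 0.1862 0.0925] w 0.00040140353578855235 F [-3.9067 -0.6926  6.4087] jaw -1.1979968185181618 tilt [-0.0013 -0.0043 -1.    ] q7 -1.7912098421930474
```

View pics/w6.png

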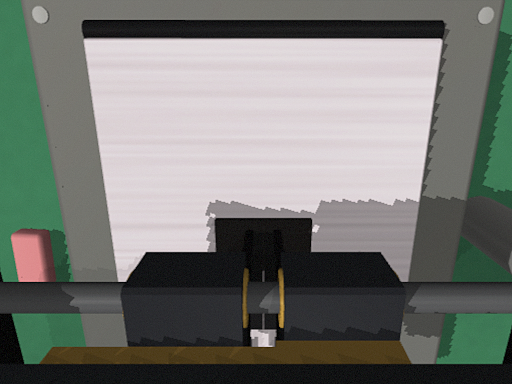

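View pics/s6.png

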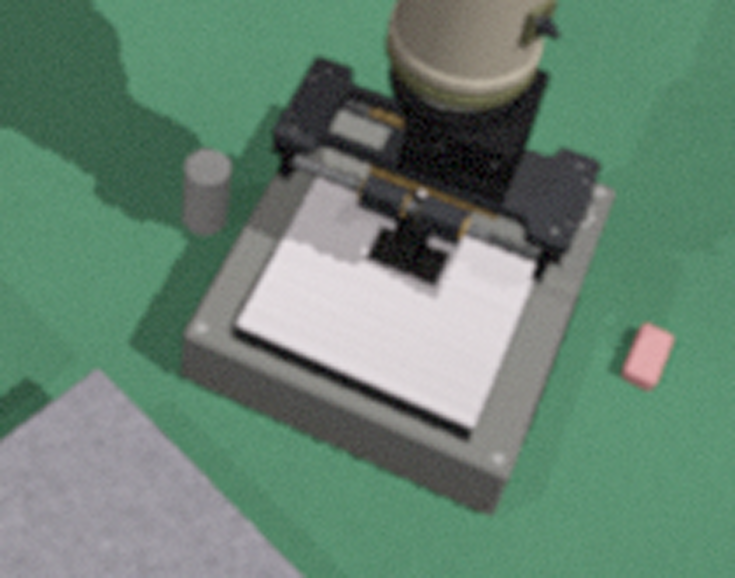

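The push dropped to 6 N and the tip rose 2 mm, so I press harder.

{"name": "arm_command", "arguments": {
  "targets": [0,0,0,0.12,0,0,0,0,0,0,0.12,0,0,0,0,0,0,0.12,0,0,0,0,0,0,0.12,0,0,0]
}}

```text
time: 9.67
ee_pos: [0.5791, 0.1862, 0.0918]
eef_rot: [0.695, 0.128, -0.694, 0.134]
ft_force: [-12.4, -4.0, 25.1]
width: 0.0001
```

Run:
```python
from h import *
plan()
for i in range(6):camera("top")
plan()
```

```text
t 9.6667 pos [0.5791 0.1862 0.0918] w 0.00010969308769274278 F [-12.375   -3.9502  25.0501] jaw -1.1985127579880979 tilt [ 0.0027 -0.0076 -1.    ] q7 -1.7966358990114173
t 9.9667 pos [0.5792 0.1862 0.0917] w 0.0004622459011093033 F [-12.1935  -3.8057  25.3491] jaw -1.1985082015485558 tilt [ 0.0028 -0.0076 -1.    ] q7 -1.7965965615988844
```

Run:
```python
from h import *
print(close_job());plan()
```

```text
the job is handed in; nothing more can be done
None
the job is handed in; nothing more can be done
```

I lifted the T-handle to its stop, turned it clockwise until the latch hit its hard stop, lowered it and let go. Then I pressed the cover shut with the closed fingertips on the pad and handed the job in at about 10 s while still pressing. No verdict came back.

**Lift:** the handle rose about 12.8 mm by the tool's height, and the pull climbed to roughly 50 N, so it was at its stop before the turn.

**Latch:** the turning moment reached about 1 N m at the end, and the wrist picture showed the slot in line with the tongue. The bar angle worked out slightly past the stop (about 1.62 rad against 1.571), which I put down to measurement error or a slight twist in the grip.

**Cover:** the last readings were a steady 25 N push with the fingertips about 69.7 mm above the board; fully shut is 70 mm. A latch out of line would have stopped the cover about 5 mm higher.

**Checks that went off:**
- One arm command was malformed and refused; I sent it again.
- The first press peaked at about 61 N.
- Easing off then dropped the push to about 6 N and the tip rose 2 mm, so I pressed again.

**Handle and loose things:** after release the handle looked down and clear of the fingers, but I did not look at it again while pressing. The eraser and cell looked unmoved at the end, and the clip was in place when last seen, just after I let go of the handle. I took no late picture of the turntable; the arm only passed it well above its things at the start.

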